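# Slide the module carrier onto the contact nest and hold it down

### The arm

A 6-joint arm with a two-finger parallel gripper is mounted at the origin on the work surface. World frame = base frame: x ahead of the robot, y to its left, z up, the work surface at z = 0. Lengths are in m, angles in rad, forces in N, time in s.
With the tool pointing down it reaches from about 0.3 to 0.875 m from the base axis. Payload 6.4 kg.
Tool frame: the origin (TCP) lies between the finger pads; the fingertips stand 17 mm ahead of it and the grasp point (between the pads) lies 2 mm behind it; z points along the fingers, y is the line along which they close (so a half turn about z gives the same grasp; the last joint's range is limited). The gripper opens to 85 mm and grips with 20 to 120 N. Pads are 22 mm wide; open, the fingers measure 114 mm over their backs; the gripper's body (76 mm by 85 mm) begins 54 mm behind the grasp point. The pads swing forward as they close: fully open they stand 13 mm farther back than shut.
Start: joints at [-0.206, 0.181, 1.607, -0, 1.354, -0.206], TCP at [0.575, 0, 0.248] pointing down, gripper open.
Joint ranges: [-2.99, 2.99], [-0.89, 2.07], [0.3, 2.58], [-1.14, 4.28], [0, 2.63], [-3.12, 3.12]. Speed limits (rad/s): [2.57, 2.57, 3.01, 3.14, 3.14, 3.14].

### API

Orientations are given as a 3x3 rotation matrix whose columns are the frame's x, y, z axes.
In Python, from workcell import * gives the robot as it stands. The module is installed in compiled form; this text tells all that it offers.
- The arm moves only by the tool step_arm, never from a script. Its argument "series" is a list that holds one entry, the list of rows, each a list of 7 numbers: the shift along the world's x, y, z each as a share of 10 cm, from -1 to 1, then the turn, a rotation vector about the world's x, y, z each as a share of 180 degrees, from -1 to 1, then the gripper's target within -1 to 1 (shut at 1, half-way at 0, fully open at -1). In form: [[[tx, ty, tz, wx, wy, wz, grip], ...]]. A call has 1 to 20 rows; each row is the pose to reach, as a shift and turn from the pose commanded when the call began, turning the shorter way round; what a row does not reach only later rows make up. A row lasts 1/10 s, in which the tool goes at most 50 mm and 8.59 degrees, less where a joint would pass 70% of its speed; a pose out of reach is approached as far as the arm can. A call with a number of a shift or a turn outside -1 to 1 is refused whole. A call with a gripper value outside its range is refused whole. The fingers move at their own pace and stop on an object; "grip_force" is the grip in N (left out, the last holds). Time passes only in rows, so rows that repeat a pose let the fingers close. It gives the time, the measured TCP pose, the force, the opening and the grip force at its end, in the units of the state.
- sense(): the state, without advancing time (a new reading comes with each control period).
- read_camera(name): name is "scene" or "side" or "wrist"; returns the picture (420x560x3 uint8, blue, green, red); there is no depth.
- camera_model(name): a dict with "fov_y" (degrees; the focal length in pixels is half the picture's height over the tangent of half this angle, whatever the lens; pixels are square), "cx", "cy" (the principal point, pixels), "k1" (the pictures are not rectified: a ray, as slopes to the right and down, at radius r is drawn at 1 + k1 r^2 times it, then the intrinsics apply), "world_to_cam" (4x4, takes a point from world to camera coordinates). Camera axes: x right, y up, looking along -z (the intrinsics and any distortion apply to the point x, -y, -z); pixel columns grow to the right and rows downward; lengths in m; the calibration is good to about 2 mm. A picture is of the moment at which its call begins: read the wrist's pose just before it. camera_model takes no time and is no camera call; for the wrist camera it gives the pose at the moment of the call.
- sign_off(): hands the job in; it is judged then, once.
The state is a dict: "time_s": time; "q": joint angles; "dq": joint speeds; "joint_efforts": joint torques, N m; "tool_pos": TCP position; "ee_rot": TCP orientation; "contact_force": force on the tool from outside, world axes, zero at the start; "wrist_torque": the same for the moment, N m; "gripper_width": finger opening in m; "gripper_force": force on a finger pad.
Only numpy, scipy, OpenCV 4.12 (cv2) and the standard library are available. Lean on these libraries where they do the work, as an engineer would, in place of code of your own. Each camera call takes 0.05 s, during which the arm holds its last target. There are 200 camera calls.

### The job

On the test fixture, take the loaded module carrier by its bow handle and slide it, without lifting it off the track, from the yellow mark to the contact nest (the green deck with the gold probes) until it drops over the locating pin hidden underneath. Then press it down gently but fully home onto its rests, so that the probes are pushed in, and finish while still holding it down by the handle; the test runs while you hold. Do not force the carrier, and leave the empty carrier and everything else on the bench where they are.

Things in the scene. Friction and masses are not known exactly. Their poses are not given: they have to be found in the camera images.
- carrier_handle (a point): centre of the loaded carrier's handle bar, 44 mm above the foot soles (world height 84 mm at the start). Aluminium bow handle: bar 70 mm long (x, across the track), 14 mm thick (y, along the track), 14 mm high, on posts at x +-30 mm; the plate's top is 28 mm below this point. Grip the 14 mm, fingers closing along the track
- carrier: the loaded carrier (origin: centre, at the foot soles): black plate 90 (x) x 130 (y, along the track) x 8 mm on four round feet 8 mm tall, 8 mm wide, 0.5 to 0.75 kg, twelve cream modules up to 4 mm above the plate, bow handle across the middle. Starts within 20 mm of the yellow mark
- carrier_hole (a point): centre of the carrier's 10 mm through-hole at the plate's underside, 36 mm below the handle point. World height 48 mm while the feet slide on the deck, about 43.5 mm once dropped over the pin (the plate lies on the probe tips), 41 mm fully home on the rests
- nest_pin (a point): tip of the fixed locating pin in the middle of the nest (world z 47 mm); y along the track. Steel, 8 mm thick, 7 mm above the deck, nose coned over its top 1.5 mm to 5 mm. The carrier's plate passes 1 mm above it and drops over it when hole and pin, and feet and pockets, agree. 170 mm from the mark, at either end of the track
- nest: the contact nest (origin on the pin axis, 25 mm below the deck): green deck 93 x 150 mm level with the track, steel pin in the middle, eight gold probes, four rest buttons, four 14 mm square pockets for the carrier's feet (3 mm play all round), black plug block outside the far rail (to 46 mm above the bench). Past it the track runs on 15 mm, no stop
- contacts (a joint): how far the gold probes are pushed in by the carrier (m): 0 free (tips 3.5 mm above the deck), 0.0025 with the carrier fully home. Spring 9 N + 3 N/mm, more than the carrier's weight: pressing home takes about 9 to 12 N by hand, then the carrier meets the solid rests
- mark (a point): centre of the white middle deck with yellow corner marks, at deck height (40 mm above the bench); y along the track. The track is a straight channel between rails 93 mm apart that stand 12 mm above the deck (carrier play 1.5 mm each side). The fixture is fixed to the bench and does not move
- parked_handle (a point): centre of the handle bar of the second carrier, same shape but empty (no cream modules), parked on the blue-cornered deck at the other end of the track: leave it there
- tweezers: black anti-static tweezers, 125 mm long, 9 mm high, lying on the bench in front of the fixture (origin under its centre); leave it alone
- pick_pen: blue vacuum pick-up pen, 12 x 12 x 135 mm, lying on the bench in front of the fixture (origin under its centre); leave it alone
- chip_tray: black open chip tray 100 x 100 x 12 mm with cream chips, on the bench just beyond the fixture (origin under its centre); leave it alone
- dispenser: blue solvent bottle with white cap, 64 mm across, 110 mm tall, on the left of the bench (origin under its centre); leave it alone
- esd_bin: dark blue open bin 100 x 160 x 60 mm on the right of the bench, nearest the robot (origin under its centre); leave it alone
- loupe: black eye loupe, 48 mm across, 42 mm tall, on the left of the bench (origin under its centre); leave it alone
- scanner: black and grey hand scanner about 125 x 85 mm, 28 mm high, lying on the right of the bench (origin under its centre); leave it alone
Mind the look-alikes: they are no part of the job. What is shaped like the carrier but orange is not meant.

How it is judged:
By the outcome, as a careful person would: the job done as asked, in the order asked, and still so for the second after the job is handed in, while the arm keeps its last pose, push and grip.
It also fails if it takes over 51 s, if anything falls off the work surface, if the arm or the gripper's body presses on something with over 40 N, if the wrist force passes 120 N, or if a joint passes its speed limit or range.

## Working session

There is one attempt and no reset: what is moved stays moved. The work goes in short steps, Python scripts to look and compute and a tool call to move; the robot and the scene stay as the last step left them, time stands still between calls to the robot, and variables do not carry over. Pictures are saved under pics/ and viewed, at most 10 in all, crops included, and the job is handed in when it is done.

Besides the shell and the picture viewer there is one more tool, called after ">>>" as a command line: name --argument value ..., lists and objects as JSON in quotes. step_arm: Moves the arm, as the interface text tells. Its arguments: {"type":"object","properties":{"series":{"type":"array","items":{"type":"array","items":{"type":"array","items":{"type":"number"}}}},"grip_force":{"type":"number"}},"required":["series"]}

```bash
mkdir -p pics; cat > h.py <<'E'
from workcell import *
import numpy as np, cv2
def ray(m,u,v):
    f=210/np.tan(np.radians(m["fov_y"])/2)
    d=np.array([(u-m["cx"])/f,(v-m["cy"])/f]); s=d.copy()
    for _ in range(30): s=d/(1+m["k1"]*(s@s))
    T=np.array(m["world_to_cam"]); R=T[:3,:3]
    return -R.T@T[:3,3], R.T@np.array([s[0],-s[1],-1.])
def onz(m,u,v,z):
    o,d=ray(m,u,v); return o+d*(z-o[2])/d[2]
def proj(m,p):
    f=210/np.tan(np.radians(m["fov_y"])/2)
    T=np.array(m["world_to_cam"]); c=T[:3,:3]@np.array(p)+T[:3,3]
    s=np.array([c[0],-c[1]])/-c[2]; s=s*(1+m["k1"]*(s@s))
    return s*f+[m["cx"],m["cy"]]
E
python3 - <<'E'
from h import *
ims=[]
for n in ["scene","side","wrist"]:
    m=camera_model(n); im=read_camera(n); cv2.imwrite(f"pics/{n}0.png",im)
    o,d=ray(m,280,210); print(n,m["fov_y"],m["k1"],o.round(3),d.round(2))
print(sense()["time_s"])
E
```

```text
scene 46.45035740536915 -0.17131569353540108 [ 1.146 -0.863  1.258] [-0.42  0.54 -0.73]
side 56.705729331917084 -0.019712065903433124 [ 0.125 -0.775  0.723] [ 0.35  0.73 -0.59]
wrist 67.63588141422368 0.009791893543885403 [0.576 0.081 0.373] [ 0.   -0.32 -0.95]
0.15
```

View pics/scene0.png

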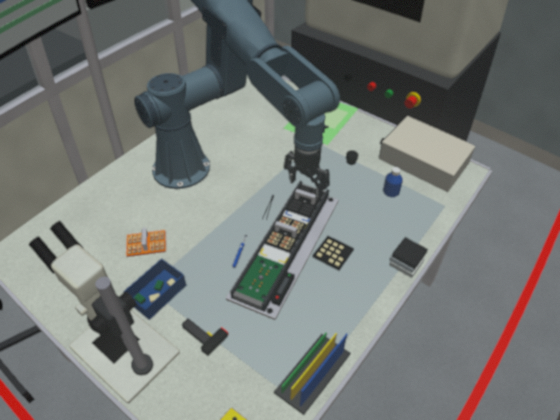

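View pics/wrist0.png

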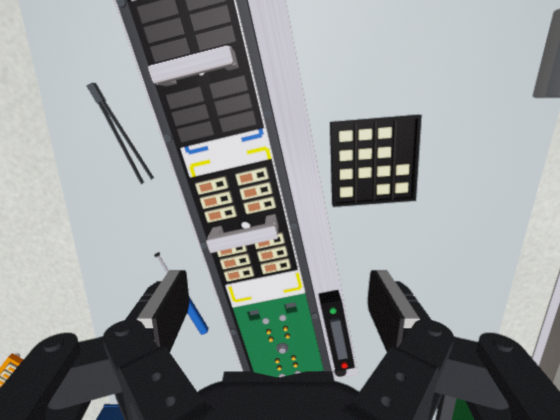

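View pics/side0.png

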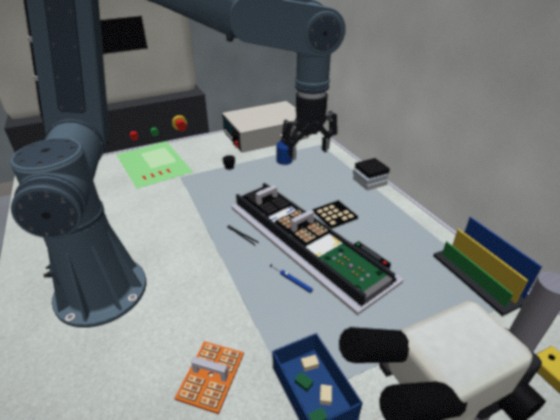

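The loaded carrier is at wrist (243,233): black, with cream modules, between the yellow marks. The other candidates are the empty one at wrist (193,65) between blue corners and the orange one at scene (146,243). The nest is at wrist (282,349), toward -y. I'll confirm this in an enlarged crop and measure.

```bash
python3 - <<'E'
from h import *
m=camera_model("wrist"); im=cv2.imread("pics/wrist0.png")
cv2.imwrite("pics/crop1.png",cv2.resize(im[175:385,190:370],None,fx=2.8,fy=2.8,interpolation=cv2.INTER_CUBIC))
hsv=cv2.cvtColor(im,cv2.COLOR_BGR2HSV)
def comps(mask,amin,z,tag):
    n,l,s,c=cv2.connectedComponentsWithStats(mask)
    for i in range(1,n):
        if s[i,4]>=amin: print(tag,c[i].round(1),s[i],onz(m,*c[i],z).round(4))
comps(cv2.inRange(hsv,(22,120,120),(34,255,255)),25,.04,"yel")
comps(cv2.inRange(hsv,(105,120,80),(125,255,255)),25,.04,"blue")
comps(cv2.inRange(hsv,(15,110,90),(35,255,255))[310:375]*0+0,1,.04,"")
g=np.zeros(im.shape[:2],np.uint8); g[200:260,195:290]=255
mk=cv2.inRange(hsv,(0,0,120),(180,60,255))&g
comps(mk,60,.091,"handle")
for p in [(282,349),(243,233),(193,65)]: print(p,onz(m,*p,.047).round(4),onz(m,*p,.091).round(4))
E
```

```text
yel [260.3 151.2] [247 147  24  13 111] [0.5568 0.0333 0.04  ]
yel [197.2 166. ] [189 160  21  17 109] [0.489  0.0175 0.04  ]
yel [295.2 284.6] [284 273  18  20  91] [ 0.5964 -0.1282  0.04  ]
yel [237.  296.2] [229 287  22  15  84] [ 0.5248 -0.1447  0.04  ]
blue [253.6 135.5] [242 128  21  13  87] [0.5502 0.0495 0.04  ]
blue [194.9 149.5] [185 146  23   8  84] [0.488 0.035 0.04 ]
blue [196.5 318.2] [187 300  21  34 299] [ 0.4722 -0.1771  0.04  ]
blue [110.8 406. ] [104 405  15   3  42] [ 0.3395 -0.3244  0.04  ]
handle [215.8 203.1] [200 200  32   9 104] [ 0.517  -0.0081  0.091 ]
handle [259.8 205.3] [244 200  32  14 201] [ 0.5584 -0.0103  0.091 ]
handle [285.8 215.4] [281 200   9  35  82] [ 0.583  -0.0204  0.091 ]
handle [221.6 213.1] [205 206  31  17 216] [ 0.5218 -0.018   0.091 ]
handle [243.8 237.1] [ 206  215   78   42 1534] [ 0.5421 -0.043   0.091 ]
handle [198.1 249. ] [195 230  10  30 168] [ 0.4963 -0.0557  0.091 ]
handle [273.9 252.2] [257 246  31  14 180] [ 0.5715 -0.0593  0.091 ]
handle [237.9 257.2] [221 254  28   6  85] [ 0.5354 -0.0648  0.091 ]
(282, 349) [ 0.5806 -0.2189  0.047 ] [ 0.58   -0.1785  0.091 ]
(243, 233) [ 0.5361 -0.0572  0.047 ] [ 0.5415 -0.0386  0.091 ]
(193, 65) [0.4949 0.1154 0.047 ] [0.5059 0.1107 0.091 ]
```

View pics/crop1.png

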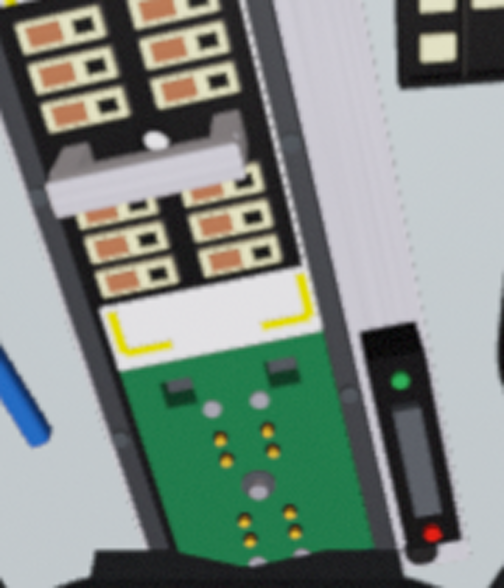

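The crop confirms it: the bar top is centred near wrist (243,239), with cream modules around it, and the pin is at (282,349). Four yellow corners give mark (0.542,-0.0555), track direction (0.227,-0.974) and nest ≈(0.580,-0.221). The 170 mm spacing and the seen pin agree within 2 mm. The handle is at ≈(0.540,-0.0445), so I'll turn -77° and move above it.

>>> step_arm --series '[[[-0.05,-0.06,-0.1,0,0,-0.05,-1],[-0.1,-0.12,-0.2,0,0,-0.09,-1],[-0.15,-0.2,-0.3,0,0,-0.135,-1],[-0.2,-0.25,-0.4,0,0,-0.18,-1],[-0.25,-0.32,-0.5,0,0,-0.225,-1],[-0.3,-0.4,-0.6,0,0,-0.27,-1],[-0.35,-0.445,-0.7,0,0,-0.315,-1],[-0.35,-0.445,-0.8,0,0,-0.36,-1],[-0.35,-0.445,-0.85,0,0,-0.4,-1],[-0.35,-0.445,-0.9,0,0,-0.428,-1],[-0.35,-0.445,-0.9,0,0,-0.428,-1],[-0.35,-0.445,-0.9,0,0,-0.428,-1]]]'

```text
time_s: 1.35
tool_pos: [0.5399, -0.0445, 0.1582]
ee_rot: [[0.974, 0.227, -0.001], [0.227, -0.974, 0.0], [-0.0, -0.0, -1.0]]
contact_force: [-0.2, -0.5, 0.0]
gripper_width: 0.0857
gripper_force: 0.0
```

```bash
python3 - <<'E'
from h import *
s=sense(); print(s["time_s"],s["tool_pos"],np.array(s["ee_rot"]).round(3).tolist(),s["contact_force"])
m=camera_model("wrist"); im=read_camera("wrist")
for p in [(.540,-.0445,.091),(.5803,-.2211,.047),(.5093,.0805,.091)]: print(proj(m,p).round(1))
cv2.imwrite("pics/w1.png",im)
E
```

```text
1.35 [ 0.53987483 -0.04445658  0.15817636] [[0.974, 0.227, -0.001], [0.227, -0.974, 0.0], [-0.0, -0.0, -1.0]] [-0.24623442 -0.48908253  0.01515889]
[275.7 234.6]
[503.6 213.6]
[ 82.4 236.9]
```

View pics/w1.png

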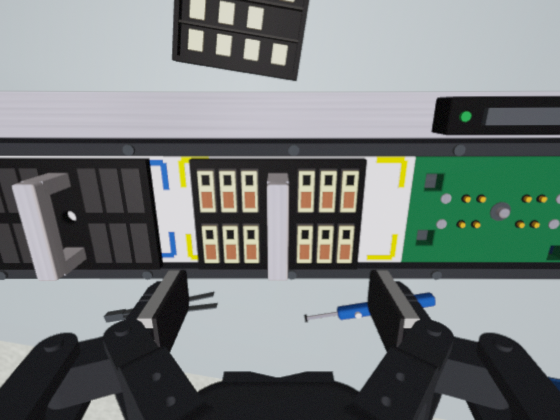

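The bar is at x 267–290, y 185–278, squarely between the fingers. The track is level in the image, so the yaw is right, and the pin is at (502,212). I'll take precise numbers from this view.

```bash
python3 - <<'E'
from h import *
m=camera_model("wrist"); im=cv2.imread("pics/w1.png"); hsv=cv2.cvtColor(im,cv2.COLOR_BGR2HSV)
u=np.array([.227,-.974]); n=np.array([.974,.227])
def P(t,p,z):
    w=onz(m,*p,z); print(t,np.round(p,1),w.round(4),"along",round(w[:2]@u,4),"lat",round(w[:2]@n,4))
def cen(mask,box):
    b=np.zeros_like(mask); b[box[1]:box[3],box[0]:box[2]]=255
    k,l,s,c=cv2.connectedComponentsWithStats(mask&b); i=1+np.argmax(s[1:,4]); return c[i],s[i],(l==i)
c,s,l=cen(cv2.inRange(hsv,(0,0,150),(180,60,255)),(255,180,298,290)); print(s); P("handle",c,.091)
yy=np.arange(200,270,10); print([np.where(l[y])[0][[0,-1]].tolist() for y in yy])
c,s,l=cen(cv2.inRange(hsv,(0,0,90),(180,70,255)),(485,195,520,230)); print(s); P("pin",c,.047)
k,l,s,c=cv2.connectedComponentsWithStats(cv2.inRange(hsv,(22,120,120),(34,255,255)))
for i in range(1,k):
    if s[i,4]>12: P("yel",c[i],.0435 if c[i][0]>420 else .04)
g=cv2.inRange(hsv,(50,80,40),(85,255,255)); x=np.where(g[200])[0]; P("deck edge",(x[x>380][0],200),.04)
for r in (190,210,235):
    x=np.where(hsv[r,360:420,2]>150)[0]+360; P("plate edge?",(x[0],r),.056)
E
```

```text
[ 255  184   43  106 2399]
handle [277.  241.1] [ 0.5357 -0.0465  0.091 ] along 0.1669 lat 0.5112
[[267, 287], [267, 287], [268, 287], [268, 287], [268, 287], [268, 287], [268, 287]]
[494 204  16  16 144]
pin [502.9 211.5] [ 0.582  -0.2201  0.047 ] along 0.3465 lat 0.5169
yel [184.7 167.7] [0.5581 0.0332 0.04  ] along 0.0943 lat 0.5511
yel [395.4 165.1] [ 0.5973 -0.1272  0.04  ] along 0.2595 lat 0.5529
yel [467.6 198.9] [ 0.5849 -0.191   0.0435] along 0.3188 lat 0.5263
yel [482.7 199.1] [ 0.5874 -0.2027  0.0435] along 0.3307 lat 0.5261
yel [528.3 199. ] [ 0.5956 -0.2377  0.0435] along 0.3667 lat 0.5261
yel [543.6 199. ] [ 0.5983 -0.2494  0.0435] along 0.3787 lat 0.5261
yel [462.1 224.9] [ 0.5631 -0.1958  0.0435] along 0.3186 lat 0.504
yel [477. 225.] [ 0.5658 -0.2077  0.0435] along 0.3307 lat 0.504
yel [521.4 225. ] [ 0.574  -0.2428  0.0435] along 0.3667 lat 0.504
yel [536.5 225. ] [ 0.5767 -0.2546  0.0435] along 0.3789 lat 0.5039
yel [190.1 247.5] [0.4904 0.0195 0.04  ] along 0.0923 lat 0.4821
yel [385.8 251.1] [ 0.525  -0.1447  0.04  ] along 0.2601 lat 0.4785
deck edge [410 200] [ 0.573  -0.1485  0.04  ] along 0.2747 lat 0.5244
plate edge? [364 190] [ 0.5758 -0.1042  0.056 ] along 0.2322 lat 0.5372
plate edge? [363 210] [ 0.5605 -0.1084  0.056 ] along 0.2328 lat 0.5213
plate edge? [360 235] [ 0.5401 -0.1125  0.056 ] along 0.2322 lat 0.5005
```

Travel along the track is about 180.5 mm (handle 0.167 → pin ≈0.3475), with lateral centre ≈0.516. Now I'll descend and grip.

>>> step_arm --series '[[[0,-0.01,-0.2,0,0,0,-1],[0,-0.01,-0.4,0,0,0,-1],[0,-0.01,-0.55,0,0,0,-1],[0,-0.01,-0.65,0,0,0,-1],[0,-0.01,-0.7,0,0,0,-1],[0,-0.01,-0.74,0,0,0,-1],[0,-0.01,-0.74,0,0,0,-1],[0,-0.01,-0.74,0,0,0,0.3],[0,-0.01,-0.74,0,0,0,0.5],[0,-0.01,-0.74,0,0,0,0.7],[0,-0.01,-0.74,0,0,0,1],[0,-0.01,-0.74,0,0,0,1],[0,-0.01,-0.74,0,0,0,1],[0,-0.01,-0.74,0,0,0,1],[0,-0.01,-0.74,0,0,0,1]]]' --grip_force 60

```text
time_s: 2.9
tool_pos: [0.5402, -0.0456, 0.0846]
ee_rot: [[0.975, 0.224, 0.0], [0.224, -0.975, -0.0], [0.0, 0.0, -1.0]]
contact_force: [-0.5, 0.1, 4.5]
gripper_width: 0.0129
gripper_force: 59.6
```

>>> step_arm --series '[[[0.011,-0.05,0,0,0,0,1],[0.023,-0.1,0,0,0,0,1],[0.045,-0.195,0,0,0,0,1],[0.068,-0.29,0,0,0,0,1],[0.091,-0.39,0,0,0,0,1],[0.113,-0.487,0,0,0,0,1],[0.113,-0.487,0,0,0,0,1]]]'

```text
time_s: 3.6
tool_pos: [0.5519, -0.095, 0.0847]
ee_rot: [[0.975, 0.224, 0.001], [0.224, -0.975, -0.0], [0.001, 0.001, -1.0]]
contact_force: [0.6, -2.4, 4.4]
gripper_width: 0.0128
gripper_force: 59.7
```

>>> step_arm --series '[[[0.011,-0.05,0,0,0,0,1],[0.023,-0.1,0,0,0,0,1],[0.045,-0.195,0,0,0,0,1],[0.068,-0.29,0,0,0,0,1],[0.091,-0.39,0,0,0,0,1],[0.113,-0.487,0,0,0,0,1],[0.136,-0.584,0,0,0,0,1],[0.159,-0.682,0,0,0,0,1],[0.182,-0.779,0,0,0,0,1],[0.204,-0.877,0,0,0,0,1],[0.227,-0.974,0,0,0,0,1],[0.227,-0.974,0,0,0,0,1],[0.227,-0.974,0,0,0,0,1]]]'

```text
time_s: 4.9
tool_pos: [0.5745, -0.1921, 0.0847]
ee_rot: [[0.975, 0.224, 0.001], [0.224, -0.975, -0.001], [0.001, 0.002, -1.0]]
contact_force: [1.5, -2.4, 3.9]
gripper_width: 0.0125
gripper_force: 59.7
```

```bash
python3 - <<'E'
from h import *
m=camera_model("wrist"); im=read_camera("wrist")
print(sense()["tool_pos"])
cv2.imwrite("pics/w2.png",im)
u=np.array([.227,-.974]);n=np.array([.974,.227])
for p in [(280,210)]: 
    w=onz(m,*p,.04); print(w)
E
```

```text
[ 0.57446302 -0.19209182  0.08465982]
[ 0.59958771 -0.18921857  0.04      ]
```

View pics/w2.png

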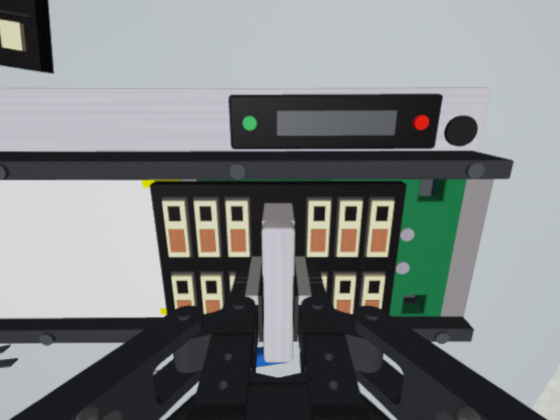

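The handle is firmly held and the carrier is in the channel. The plate's leading edge is at x≈400, with the deck end at ≈460 still ahead. I'll measure the gap left.

```bash
python3 - <<'E'
from h import *
m=camera_model("wrist"); im=cv2.imread("pics/w2.png"); hsv=cv2.cvtColor(im,cv2.COLOR_BGR2HSV)
u=np.array([.227,-.974]); n=np.array([.974,.227])
t=sense()["tool_pos"][:2]; print("tcp",t@u,t@n)
g=cv2.inRange(hsv,(50,80,40),(85,255,255))
for r in (205,225,250,280,305):
    x=np.where(g[r])[0]; x=x[x>385]
    a=onz(m,x[0]-.5,r,.056);b=onz(m,x[-1]+.5,r,.04); print(r,x[0],x[-1],"front",(a[:2]@u).round(4),"deckend",(b[:2]@u).round(4))
for p in [(407,235),(402,268)]: w=onz(m,*p,.041); print("rest",w[:2]@u,w[:2]@n)
# lateral: rails' inner top edges z=.052, plate edges z=.056 at columns
for c in (200,340,370): print(c,hsv[165:200,c,2].tolist())
E
```

```text
tcp 0.3175005438257195 0.515922142137613
205 403 461 front 0.3835 deckend 0.4237
225 400 457 front 0.3833 deckend 0.4236
250 397 452 front 0.3834 deckend 0.4235
280 393 446 front 0.3833 deckend 0.4233
305 390 441 front 0.3834 deckend 0.4231
rest 0.3946692670749371 0.5256582665589415
rest 0.39440018254057296 0.5039288660475252
200 [64, 62, 63, 66, 64, 64, 63, 63, 65, 64, 66, 65, 63, 61, 68, 66, 36, 15, 16, 23, 32, 31, 35, 32, 32, 32, 33, 34, 32, 33, 34, 45, 61, 74, 92]
340 [64, 63, 65, 65, 62, 64, 64, 64, 64, 66, 64, 63, 63, 62, 91, 95, 46, 16, 16, 21, 30, 29, 28, 29, 28, 27, 27, 25, 27, 28, 29, 37, 54, 66, 89]
370 [65, 65, 62, 66, 65, 63, 63, 64, 64, 64, 64, 63, 65, 62, 88, 95, 44, 15, 13, 23, 22, 28, 26, 25, 25, 22, 23, 23, 26, 28, 30, 37, 52, 62, 68]
```

About 30 mm is left (deck end 0.4234 − 75 mm = 0.3484, against carrier centre 0.3184). I'll go 26.5 mm, then creep with light down-force and watch the height.

>>> step_arm --series '[[[0.011,-0.05,0,0,0,0,1],[0.023,-0.1,0,0,0,0,1],[0.034,-0.146,0,0,0,0,1],[0.045,-0.195,0,0,0,0,1],[0.055,-0.23,0,0,0,0,1],[0.06,-0.258,0,0,0,0,1],[0.06,-0.258,0,0,0,0,1],[0.06,-0.258,0,0,0,0,1]]]'

```text
time_s: 5.75
tool_pos: [0.5798, -0.2169, 0.0837]
ee_rot: [[0.974, 0.225, -0.001], [0.225, -0.974, 0.0], [-0.0, -0.0, -1.0]]
contact_force: [1.8, -1.3, -2.7]
gripper_width: 0.0128
gripper_force: 58.8
```

>>> step_arm --series '[[[0.002,-0.01,0,0,0,0,1],[0.002,-0.01,0,0,0,0,1],[0.002,-0.01,0,0,0,0,1]]]'

```text
time_s: 6.05
tool_pos: [0.5795, -0.218, 0.0833]
ee_rot: [[0.975, 0.224, -0.002], [0.224, -0.975, 0.001], [-0.001, -0.001, -1.0]]
contact_force: [-0.5, 0.4, -3.4]
gripper_width: 0.0128
gripper_force: 58.7
```

>>> step_arm --series '[[[0.002,-0.01,0,0,0,0,1],[0.002,-0.01,0,0,0,0,1],[0.002,-0.01,0,0,0,0,1]]]'

```text
time_s: 6.35
tool_pos: [0.5799, -0.2193, 0.0836]
ee_rot: [[0.975, 0.224, -0.001], [0.224, -0.975, 0.0], [-0.001, -0.001, -1.0]]
contact_force: [0.4, -1.0, -6.1]
gripper_width: 0.0127
gripper_force: 58.4
```

The height fell 1 mm and the arm now carries the carrier's weight, so the feet have started into the pockets. I'll lower slightly and keep creeping.

>>> step_arm --series '[[[0,0,-0.01,0,0,0,1],[0,0,-0.01,0,0,0,1],[0,0,-0.01,0,0,0,1]]]'

```text
time_s: 6.65
tool_pos: [0.5803, -0.2193, 0.0832]
ee_rot: [[0.975, 0.224, -0.0], [0.224, -0.975, 0.0], [-0.0, -0.0, -1.0]]
contact_force: [-0.4, -0.8, -6.1]
gripper_width: 0.0125
gripper_force: 58.4
```

>>> step_arm --series '[[[0.002,-0.01,0,0,0,0,1],[0.002,-0.01,0,0,0,0,1],[0.002,-0.01,0,0,0,0,1]]]'

```text
time_s: 6.95
tool_pos: [0.5806, -0.2205, 0.0833]
ee_rot: [[0.975, 0.224, 0.0], [0.224, -0.975, -0.0], [0.0, 0.0, -1.0]]
contact_force: [-0.2, -0.2, -6.0]
gripper_width: 0.0127
gripper_force: 58.5
```

>>> step_arm --series '[[[0,0,-0.01,0,0,0,1],[0,0,-0.02,0,0,0,1],[0,0,-0.02,0,0,0,1],[0,0,-0.02,0,0,0,1]]]'

```text
time_s: 7.35
tool_pos: [0.5805, -0.2203, 0.0812]
ee_rot: [[0.975, 0.224, -0.0], [0.224, -0.975, 0.0], [-0.0, -0.0, -1.0]]
contact_force: [-0.4, 0.0, -5.9]
gripper_width: 0.0127
gripper_force: 58.5
```

It is 3.5 mm down, still hanging freely with no side force, so the hole is over the pin. I'll go on down onto the probes.

>>> step_arm --series '[[[0,0,-0.005,0,0,0,1],[0,0,-0.01,0,0,0,1],[0,0,-0.015,0,0,0,1],[0,0,-0.015,0,0,0,1],[0,0,-0.015,0,0,0,1]]]'

```text
time_s: 7.85
tool_pos: [0.5807, -0.2204, 0.0802]
ee_rot: [[0.975, 0.224, 0.0], [0.224, -0.975, -0.0], [0.0, 0.0, -1.0]]
contact_force: [-1.4, 1.2, -1.1]
gripper_width: 0.0127
gripper_force: 59.2
```

>>> step_arm --series '[[[0,0,-0.005,0,0,0,1],[0,0,-0.01,0,0,0,1],[0,0,-0.015,0,0,0,1],[0,0,-0.015,0,0,0,1],[0,0,-0.015,0,0,0,1]]]'

```text
time_s: 8.35
tool_pos: [0.5808, -0.2205, 0.0791]
ee_rot: [[0.975, 0.224, 0.0], [0.224, -0.975, -0.0], [0.0, 0.0, -1.0]]
contact_force: [-4.0, 1.7, 6.0]
gripper_width: 0.0131
gripper_force: 60.2
```

It reached the probes at the expected height. A side force of -4 N in x is building, so I'll ease 0.5 mm that way while pressing on.

>>> step_arm --series '[[[-0.005,0.002,-0.005,0,0,0,1],[-0.005,0.002,-0.01,0,0,0,1],[-0.005,0.002,-0.012,0,0,0,1],[-0.005,0.002,-0.012,0,0,0,1],[-0.005,0.002,-0.012,0,0,0,1]]]'

```text
time_s: 8.85
tool_pos: [0.5808, -0.2205, 0.0784]
ee_rot: [[0.975, 0.224, 0.001], [0.224, -0.975, -0.001], [0.001, 0.001, -1.0]]
contact_force: [-4.8, 3.4, 8.2]
gripper_width: 0.0124
gripper_force: 60.4
```

>>> step_arm --series '[[[0,0,-0.005,0,0,0,1],[0,0,-0.008,0,0,0,1],[0,0,-0.008,0,0,0,1],[0,0,-0.008,0,0,0,1]]]'

```text
time_s: 9.25
tool_pos: [0.5808, -0.2204, 0.0779]
ee_rot: [[0.974, 0.224, 0.002], [0.224, -0.974, -0.001], [0.001, 0.001, -1.0]]
contact_force: [-4.1, 2.7, 9.4]
gripper_width: 0.0126
gripper_force: 60.6
```

>>> step_arm --series '[[[-0.003,0.003,-0.005,0,0,0,1],[-0.003,0.003,-0.008,0,0,0,1],[-0.003,0.003,-0.008,0,0,0,1],[-0.003,0.003,-0.008,0,0,0,1]]]'

```text
time_s: 9.65
tool_pos: [0.5808, -0.2204, 0.0777]
ee_rot: [[0.974, 0.224, 0.002], [0.224, -0.974, -0.001], [0.002, 0.002, -1.0]]
contact_force: [-6.0, 3.4, 12.3]
gripper_width: 0.0129
gripper_force: 61.2
```

>>> step_arm --series '[[[0,0,-0.005,0,0,0,1],[0,0,-0.005,0,0,0,1],[0,0,-0.005,0,0,0,1],[0,0,-0.005,0,0,0,1]]]'

```text
time_s: 10.05
tool_pos: [0.5808, -0.2204, 0.0777]
ee_rot: [[0.974, 0.224, 0.002], [0.224, -0.974, -0.001], [0.002, 0.002, -1.0]]
contact_force: [-6.9, 4.1, 16.1]
gripper_width: 0.0126
gripper_force: 61.6
```

The height stopped at 0.0777, exactly 7.0 mm below the sliding height, while the force rose to 16 N. That means it is solid on the rests. One look to confirm.

```bash
python3 - <<'E'
from h import *
im=read_camera("wrist"); cv2.imwrite("pics/w3.png",im)
s=sense(); print(s["time_s"],s["tool_pos"],s["contact_force"],s["wrist_torque"])
E
```

```text
10.1 [ 0.58083916 -0.22041734  0.07766513] [-6.48754206  3.66392314 14.73963463] [0.72739367 1.1589258  0.05297292]
```

View pics/w3.png

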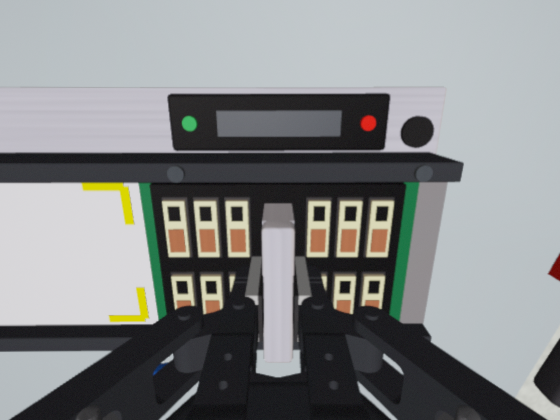

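It is seated evenly, with equal green margins at both ends. I'll undo my small side shifts, since they didn't relieve the side force, and let it settle.

>>> step_arm --series '[[[0.008,-0.005,0,0,0,0,1],[0.008,-0.005,0,0,0,0,1],[0.008,-0.005,0,0,0,0,1],[0.008,-0.005,0,0,0,0,1],[0.008,-0.005,0,0,0,0,1]]]'

```text
time_s: 10.6
tool_pos: [0.5811, -0.2205, 0.0777]
ee_rot: [[0.974, 0.225, 0.001], [0.225, -0.974, -0.001], [0.001, 0.001, -1.0]]
contact_force: [-9.4, 6.0, 18.5]
gripper_width: 0.0127
gripper_force: 61.9
```

>>> step_arm --series '[[[-0.01,0.006,0.002,0,0,0,1],[-0.02,0.012,0.002,0,0,0,1],[-0.02,0.012,0.002,0,0,0,1],[-0.02,0.012,0.002,0,0,0,1],[-0.02,0.012,0.002,0,0,0,1]]]'

```text
time_s: 11.1
tool_pos: [0.5808, -0.2205, 0.0778]
ee_rot: [[0.975, 0.224, 0.005], [0.224, -0.975, -0.003], [0.004, 0.004, -1.0]]
contact_force: [-1.8, 1.6, 10.4]
gripper_width: 0.0132
gripper_force: 60.7
```

>>> step_arm --series '[[[0,0,0,0,0,0,1],[0,0,0,0,0,0,1],[0,0,0,0,0,0,1],[0,0,0,0,0,0,1],[0,0,0,0,0,0,1],[0,0,0,0,0,0,1],[0,0,0,0,0,0,1],[0,0,0,0,0,0,1]]]'

```text
time_s: 11.9
tool_pos: [0.5808, -0.2205, 0.0778]
ee_rot: [[0.975, 0.224, 0.005], [0.224, -0.975, -0.003], [0.004, 0.004, -1.0]]
contact_force: [-1.5, 0.2, 11.1]
gripper_width: 0.0126
gripper_force: 60.7
```

The side force is gone, but there is now a slight tilt and less margin. I'll go half-way back and press a little more.

>>> step_arm --series '[[[0.01,-0.005,-0.004,0,0,0,1],[0.01,-0.005,-0.005,0,0,0,1],[0.01,-0.005,-0.005,0,0,0,1],[0.01,-0.005,-0.005,0,0,0,1],[0.01,-0.005,-0.005,0,0,0,1],[0.01,-0.005,-0.005,0,0,0,1],[0.01,-0.005,-0.005,0,0,0,1],[0.01,-0.005,-0.005,0,0,0,1],[0.01,-0.005,-0.005,0,0,0,1],[0.01,-0.005,-0.005,0,0,0,1]]]'

```text
time_s: 12.9
tool_pos: [0.5809, -0.2205, 0.0777]
ee_rot: [[0.974, 0.225, 0.003], [0.225, -0.974, -0.002], [0.002, 0.003, -1.0]]
contact_force: [-5.7, 3.3, 17.8]
gripper_width: 0.0128
gripper_force: 61.6
```

Stable at full depth with about 17 N of hold-down, so I'm handing it in.

```bash
python3 -c "
from workcell import *
print(sign_off())"
```

```text
the job is handed in; nothing more can be done
None
```

The loaded carrier is over the pin in the contact nest and pressed down onto its rests, 7.0 mm below its sliding height; the arm was holding it there by the handle with about 18 N when I handed the job in at about 13 s.

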